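# Kit the parts of one stand into their foam inserts

### The job

Kit the set for the next display stand: put each of the four steel parts (U-channel, clevis bracket, L-shaped angle piece, round flange) into the foam insert whose pocket has its outline, sitting upright and flat on the pocket's floor. Set the parts down rather than dropping them in, and do not push or tip the open cardboard box of screws that stands among the inserts.

Things in the scene. Friction and masses are not known exactly. Their poses are not given: they have to be found in the camera images.
- channel: U-channel, plain steel, open at the top: 36 wide (its x axis) x 90 long (its y axis) x 44 mm high, walls and floor 4 mm; 0.25 to 0.4 kg. Stands upright on the table. Origin: centre of its underside; z up. It can be gripped across the 36 mm outer width. Either way round is right.
- clevis: Clevis bracket, plain steel: square base 46 x 46 x 5 mm with two upright ears 5 mm thick, 36 mm wide (along y), round-topped, 52 mm high over all, with a 12 mm hole at 34 mm height; the ears' outer faces lie at x = +-23 mm; 0.16 to 0.26 kg. Origin: centre of the underside; z up. It can be gripped across the two ears (46 mm, along x). Any way round is right.
- angle: Piece of steel angle section standing on end, L-shaped from above: legs 60 mm long outside, 8 mm thick, 44 mm high; 0.25 to 0.4 kg. Origin: underside, centre of the 60 x 60 mm square round the L; z up. Outer corner at (-30, -30) mm; one leg runs from it along +x (y -30 to -22), the other along +y (x -30 to -22). Grip a leg across its thickness.
- flange: Turned steel flange with a hub: round flange 60 mm in diameter, 8 mm thick, below; hub 32 mm in diameter on it, up to 44 mm height; 0.32 to 0.52 kg. Origin: centre of the underside; z up. It can be gripped across the hub in any direction.
- nest_channel: Insert for the U-channel, 76 (x) x 130 (y) mm. Fixed foam kit insert, black over blue, 11 mm high; pocket 7 mm deep, its blue floor 4 mm above the table. Origin: centre of its underside; the pocket is a rectangle 52 (x) x 106 (y) mm centred on it.
- nest_clevis: Insert for the clevis bracket, 90 x 90 mm. Fixed foam kit insert, black over blue, 11 mm high; pocket 7 mm deep, its blue floor 4 mm above the table. Origin: centre of its underside; the pocket is a square 62 x 62 mm centred on it.
- nest_angle: Insert for the angle piece, 100 x 100 mm. Fixed foam kit insert, black over blue, 11 mm high; pocket 7 mm deep, its blue floor 4 mm above the table. Origin: centre of its underside; pocket L-shaped: inside a centred 76 x 76 mm square, outer corner at (-38, -38) mm, legs 24 mm wide along +x and +y (black block at x, y -14 to 38). The angle piece fits with its origin and axes over the insert's.
- nest_flange: Insert for the flange, 100 x 100 mm. Fixed foam kit insert, black over blue, 11 mm high; pocket 7 mm deep, its blue floor 4 mm above the table. Origin: centre of its underside; the pocket is round, 76 mm in diameter, centred on it.
- screw_box: Bystander to leave alone: open cardboard box full of small screws, 70 (x) x 60 (y) x 48 mm high, with a flap hanging open on its +x side, loose on the table among the inserts. Origin: centre of the underside.
There are look-alikes about, which are no part of the job. What is shaped like the angle but yellow is not meant.

How it is judged:
At the end, for the whole second after the job is handed in: Each of the four parts stands in its own insert's pocket: its origin within 14 mm (horizontally) of its insert's origin, its underside on the pocket floor (1 to 6.5 mm above the insert's underside), upright within 0.07 rad, at rest (horizontal distance between channel and nest_channel below 0.014 m and z of channel in the frame of nest_channel between 0.001 and 0.0065 m and angle between each of channel, clevis, angle, flange's own z axis and vertical below 0.07 rad and linear speed of each of channel, clevis, angle, flange below 0.01 m/s and horizontal distance between clevis and nest_clevis below 0.014 m and z of clevis in the frame of nest_clevis between 0.001 and 0.0065 m and horizontal distance between angle and nest_angle below 0.014 m and z of angle in the frame of nest_angle between 0.001 and 0.0065 m and horizontal distance between flange and nest_flange below 0.014 m and z of flange in the frame of nest_flange between 0.001 and 0.0065 m); the robot touches nothing.
It fails at once if the channel is dropped: it falls, out of the fingers, faster than 0.8 m/s (a fall of over 30 mm) (linear speed of channel above 0.8 m/s and contact force between the fingers and channel below 0.05 N).
It fails at once if the clevis is dropped: it falls, out of the fingers, faster than 0.8 m/s (a fall of over 30 mm) (linear speed of clevis above 0.8 m/s and contact force between the fingers and clevis below 0.05 N).
It fails at once if the angle is dropped: it falls, out of the fingers, faster than 0.8 m/s (a fall of over 30 mm) (linear speed of angle above 0.8 m/s and contact force between the fingers and angle below 0.05 N).
It fails at once if the flange is dropped: it falls, out of the fingers, faster than 0.8 m/s (a fall of over 30 mm) (linear speed of flange above 0.8 m/s and contact force between the fingers and flange below 0.05 N).
It fails at once if the open box of screws is shifted more than 30 mm or tipped (distance of screw_box from where it was at the start of the episode above 0.03 m or angle between screw_box's own z axis and vertical above 0.35 rad).
It also fails if it takes over 99 s, if anything falls off the work surface, if the arm or the gripper's body presses on something with over 40 N, if the wrist force passes 120 N, or if a joint passes its speed limit or range.

### The arm

A 7-joint arm with a two-finger parallel gripper is mounted at the origin on the work surface. World frame = base frame: x ahead of the robot, y to its left, z up, the work surface at z = 0. Lengths are in m, angles in rad, forces in N, time in s.
With the tool pointing down it reaches from about 0.4 to 0.875 m from the base axis. Payload 19.3 kg.
Tool frame: the origin (TCP) lies midway between the tips of the shut fingers; the grasp point (between the pads) lies 19 mm behind it (bot.pinch_z is the distance from the TCP to the grasp point, in m); z points along the fingers, y is the line along which they close (so a half turn about z gives the same grasp; the last joint's range is limited). The gripper opens to 85 mm and grips with 20 to 120 N. Pads are 22 mm wide; open, the fingers measure 114 mm over their backs; the gripper's body (76 mm by 85 mm) begins 54 mm behind the grasp point. The pads swing forward as they close: fully open they stand 13 mm farther back than shut.
Start: joints at [-1.398, 0.521, -0.036, 1.599, 0.021, 1.021, -0.113], TCP at [0.15, 0.607, 0.231] pointing down, gripper open.
Joint ranges: [-2.91, 2.91], [-0.3, 2.13], [-1.5, 1.42], [0.17, 2.43], [-1.26, 4.41], [0.16, 1.93], [-2.52, 2.52]. Speed limits (rad/s): [1.89, 1.89, 2.39, 2.39, 3.01, 3.01, 3.01].

### API

Orientations are given as [roll, pitch, yaw] about the fixed x, y, z axes, in that order (R = Rz(yaw) Ry(pitch) Rx(roll)).
In Python, from workcell import observe, viewer, bot gives the robot as it stands. The module is installed in compiled form; this text tells all that it offers.
- The arm moves only by the tool play_rows, never from a script. Its argument "motion" is a list of rows, each a list of 7 numbers: the shift along the tool's x, y, z in cm, then the turn, a rotation vector about the tool's x, y, z in rad, then the opening, from -1 (shut) to 1 (fully open), so that 0 is half open. A call has exactly 5 rows; each row is the pose to reach, as a shift and turn from the pose commanded when the call began, along the tool's axes at that moment; what a row does not reach only later rows make up. A row lasts 1/10 s, in which the tool goes at most 50 mm and 8.59 degrees, less where a joint would pass 70% of its speed; a pose out of reach is approached as far as the arm can. A call with a gripper value outside its range is refused whole. The fingers move at their own pace and stop on an object; "squeeze" is the grip in N (left out, the last holds). Time passes only in rows, so rows that repeat a pose let the fingers close, or fill a call up. It gives the time, the measured TCP pose, the force, the opening and the grip force at its end, in the units of the state.
- observe(): the state, without advancing time (a new reading comes with each control period).
- viewer.grab_frame(name): name is "scene" or "side" or "wrist"; returns (picture, depth): 400x640x3 uint8, red, green, blue; 400x640 float32, m along the optical axis (not along the pixel's ray), 0 where there is no reading.
- viewer.camera_info(name): a dict with "fx", "fy", "cx", "cy" (pixels), "R" (3x3) and "t" (3): a world point X has camera coordinates R X + t. Camera axes: x right, y down, z forward; pixel columns grow to the right and rows downward; lengths in m; the calibration is good to about 2 mm. A picture is of the moment at which its call begins: read the wrist's pose just before it. camera_info takes no time and is no camera call; for the wrist camera it gives the pose at the moment of the call.
- bot.job_done(): hands the job in; it is judged then, once.
The state is a dict: "clock": time; "qpos": joint angles; "qd": joint speeds; "joint_efforts": joint torques, N m; "position": TCP position; "tool_rot": TCP orientation; "force": force on the tool from outside, world axes, zero at the start; "moment": the same for the moment, N m; "grip_width": finger opening in m; "finger_force": force on a finger pad.
Only numpy, scipy, OpenCV 4.12 (cv2) and the standard library are available. Lean on these libraries where they do the work, as an engineer would, in place of code of your own. Each camera call takes 0.05 s, during which the arm holds its last target. There are 200 camera calls.

## Working session

There is one attempt and no reset: what is moved stays moved. The work goes in short steps, Python scripts to look and compute and a tool call to move; the robot and the scene stay as the last step left them, time stands still between calls to the robot, and variables do not carry over. Pictures are saved under pics/ and viewed, at most 14 in all, crops included, and the job is handed in when it is done.

Besides the shell and the picture viewer there is one more tool, called by a JSON object that holds its "fn" and its "kwargs", one argument or row to a line. play_rows: Moves the arm, as the interface text tells. Its arguments: {"type":"object","properties":{"motion":{"type":"array"},"squeeze":{"type":"number"}},"required":["motion"]}

```bash
mkdir -p pics
python3 - <<'E'
from workcell import observe, viewer, bot
import cv2,numpy as np
for n in ("scene","side","wrist"):
    i=viewer.camera_info(n); p,d=viewer.grab_frame(n)
    cv2.imwrite(f"pics/{n}0.png",p[:,:,::-1]); np.savez(f"{n}0.npz",p=p,d=d,**i)
    print(n,i)
s=observe();print(s, bot.pinch_z)
E
```

```text
scene {'fx': 489.69430828209977, 'fy': 489.69430828209977, 'cx': 323.68027543681177, 'cy': 205.30839379047305, 'R': array([[ 0.46424703,  0.88569614,  0.0041287 ],
       [ 0.50572611, -0.26124907, -0.82218613],
       [-0.72712846,  0.38378546, -0.56920376]]), 't': array([-0.19415137, -0.1680032 ,  1.8615535 ])}
side {'fx': 462.87898305601414, 'fy': 462.87898305601414, 'cx': 322.9670953852091, 'cy': 201.37348141495164, 'R': array([[ 0.85233944, -0.52246227, -0.02346611],
       [-0.32231737, -0.48943148, -0.81028905],
       [ 0.4118604 ,  0.69820485, -0.58556042]]), 't': array([-0.3495983 ,  0.16426548,  1.00098102])}
wrist {'fx': 314.7837424224824, 'fy': 314.7837424224824, 'cx': 319.0671750787799, 'cy': 197.49747190077875, 'R': array([[ 2.40742585e-01,  9.70588998e-01, -7.24089088e-05],
       [ 9.18461606e-01, -2.27788910e-01,  3.23327219e-01],
       [ 3.13801348e-01, -7.79051355e-02, -9.46287221e-01]]), 't': array([-0.62454555, -0.04001194,  0.38046894])}
{'clock': 0.15, 'qpos': array([-1.39822484,  0.52186106, -0.0363022 ,  1.59984171,  0.02121633,
        1.02110532, -0.11282   ]), 'qd': array([-2.97916494e-04, -3.42025303e-03,  1.58139141e-04, -2.23303798e-03,
        1.57760788e-04,  1.65896981e-04, -2.66771571e-05]), 'joint_efforts': array([ 2.54803068e-03, -9.27394295e+01,  1.98089294e+00, -3.70061696e+01,
        1.80620898e-02,  6.38899306e-03,  4.76153457e-05]), 'position': array([0.15023543, 0.60643061, 0.23088089]), 'tool_rot': array([-3.14076638e+00,  8.13753728e-05,  2.89877490e+00]), 'force': array([ 0.16091163, -0.13994918, -0.47321293]), 'moment': array([-0.00413436,  0.00418309,  0.00141193]), 'finger_force': 0.0, 'grip_width': 0.08565794120370879} 0.0187
```

View pics/scene0.png

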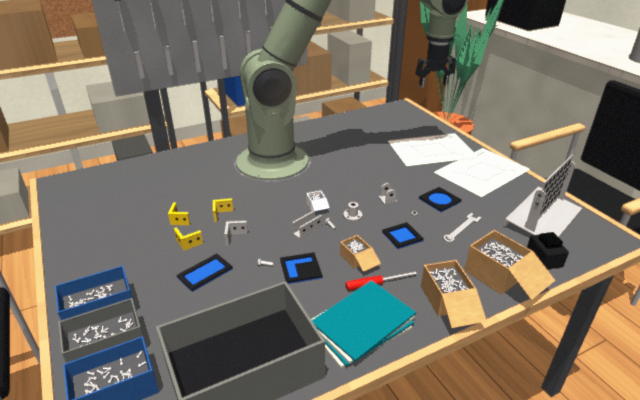

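View pics/side0.png

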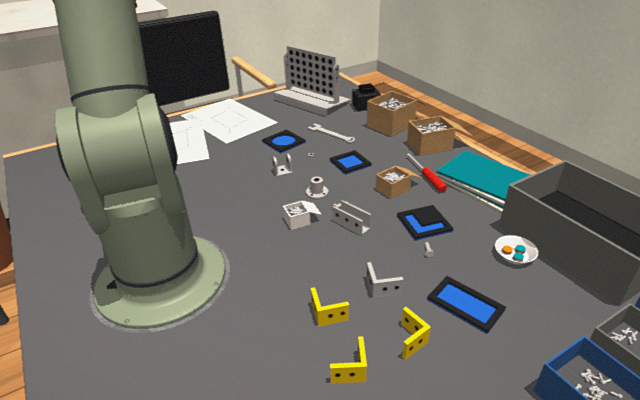

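Scene (scene-view pixels): the candidates are a channel (308,224), clevis (388,195), bare-steel angle (235,230), flange (353,212). Look-alikes are the yellow angles (178,215), (222,206), (188,238), and a white screw carton (318,200). The inserts are at (205,271), (301,267), (402,235), (440,198), and the screw box to leave alone is at (357,252). Next I'll measure them.

```bash
cat > h.py <<'E'
import numpy as np,cv2
def load(n): return dict(np.load(n+"0.npz"))
def rays(i,uv,z):
    uv=np.asarray(uv,float).reshape(-1,2); C=-i["R"].T@i["t"]
    d=np.c_[(uv[:,0]-i["cx"])/i["fx"],(uv[:,1]-i["cy"])/i["fy"],np.ones(len(uv))]@i["R"]
    return C+d*((z-C[2])/d[:,2])[:,None]
def cloud(i,d):
    v,u=np.mgrid[:400,:640]
    c=np.stack([(u-i["cx"])/i["fx"]*d,(v-i["cy"])/i["fy"]*d,d],-1)
    return (c-i["t"])@i["R"]
def blue(p):
    h=cv2.cvtColor(p,cv2.COLOR_RGB2HSV); return cv2.inRange(h,(100,140,90),(125,255,255))
E
python3 - <<'E'
from h import *
for n in("scene","side"):
    i=load(n);P=cloud(i,i["d"]);print(n)
    ok=(i["d"]>0)
    m=blue(i["p"]); k,l,st,c=cv2.connectedComponentsWithStats(m)
    for j in range(1,k):
        if st[j,4]<60: continue
        v,u=np.where(l==j); X=rays(i,np.c_[u,v],.004)
        if not(.2<np.hypot(*X.mean(0)[:2])<1): continue
        r=cv2.minAreaRect((X[:,:2]*1000).astype(np.float32)); print(" blue",c[j].round(),[np.round(q) for q in r], 'z',np.median(P[v,u,2]).round(4))
    r=np.hypot(P[...,0],P[...,1])
    m=((P[...,2]>.016)&(P[...,2]<.07)&ok&(r>.3)&(r<.95)&(P[...,0]>0)).astype(np.uint8)
    k,l,st,c=cv2.connectedComponentsWithStats(m)
    for j in range(1,k):
        if st[j,4]<30: continue
        X=P[l==j]; q=cv2.minAreaRect((X[:,:2]*1000).astype(np.float32)); print(" obj",c[j].round(),st[j,4],[np.round(a) for a in q],'zmax',np.percentile(X[:,2],98).round(3))
    C=-i["R"].T@i["t"];print(C)
a,b=load("scene")["p"],load("side")["p"]
A=cv2.resize(a[180:290,165:465],(800,293),interpolation=cv2.INTER_CUBIC);B=cv2.resize(b[125:365,260:520],(650,600),interpolation=cv2.INTER_CUBIC)
cv2.imwrite("pics/c1.png",A[:,:,::-1]);cv2.imwrite("pics/c2.png",B[:,:,::-1])
E
```

```text
scene
 blue [235.  90.] [array([-746.,  104.]), array([ 79., 387.]), np.float64(74.0)] z -0.1235
 blue [440. 198.] [array([499., 399.]), array([77., 66.]), np.float64(63.0)] z 0.0049
 blue [402. 234.] [array([602., 173.]), array([61., 61.]), np.float64(87.0)] z 0.0055
 blue [295. 265.] [array([ 592., -165.]), array([78., 74.]), np.float64(76.0)] z 0.0057
 blue [204. 271.] [array([ 486., -406.]), array([ 50., 106.]), np.float64(17.0)] z 0.0057
 blue [ 91. 291.] [array([ 426., -689.]), array([135., 174.]), np.float64(0.0)] z 0.0635
 blue [116. 374.] [array([ 725., -689.]), array([175., 170.]), np.float64(90.0)] z 0.0579
 obj [388. 192.] 182 [array([422., 239.]), array([37., 59.]), np.float64(78.0)] zmax 0.052
 obj [524. 217.] 698 [array([712., 559.]), array([ 93., 339.]), np.float64(34.0)] zmax 0.066
 obj [311. 213.] 719 [array([403., -33.]), array([ 83., 215.]), np.float64(50.0)] zmax 0.047
 obj [221. 205.] 199 [array([ 256., -277.]), array([58., 76.]), np.float64(71.0)] zmax 0.048
 obj [177. 214.] 237 [array([ 218., -402.]), array([62., 64.]), np.float64(60.0)] zmax 0.048
 obj [352. 
[... 3148 characters left out ...]
zmax 0.045
 obj [637. 304.] 42 [array([ 708., -605.]), array([10.,  6.]), np.float64(79.0)] zmax 0.068
 obj [414. 330.] 659 [array([ 336., -408.]), array([64., 62.]), np.float64(7.0)] zmax 0.045
 obj [625. 330.] 1159 [array([ 639., -616.]), array([81., 71.]), np.float64(27.0)] zmax 0.068
 obj [616. 352.] 693 [array([ 579., -643.]), array([87.,  7.]), np.float64(90.0)] zmax 0.069
 obj [351. 365.] 651 [array([ 214., -399.]), array([62., 59.]), np.float64(60.0)] zmax 0.045
 obj [595. 374.] 3189 [array([ 505., -655.]), array([105.,  89.]), np.float64(90.0)] zmax 0.068
 obj [554. 387.] 779 [array([ 449., -634.]), array([ 5., 68.]), np.float64(1.0)] zmax 0.069
[-0.06134241 -0.80114502  0.71103367]
```

View pics/c2.png

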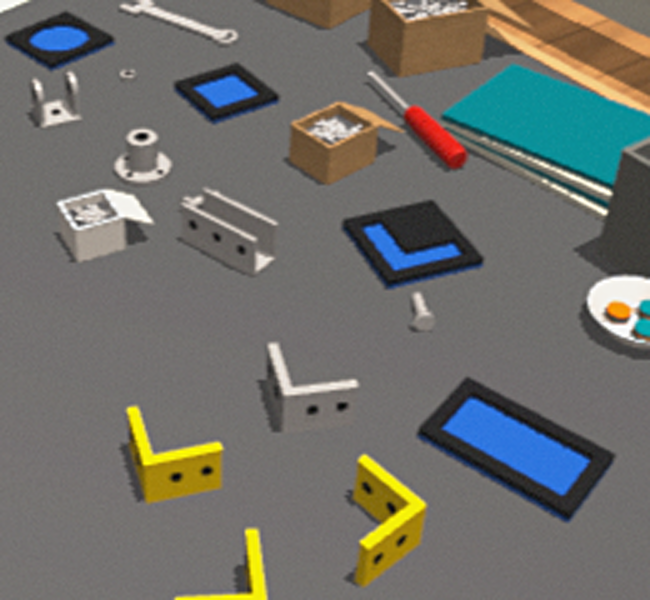

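The crop confirms the choices: bare-steel angle at about (385,285) in the side view, channel (352,216), clevis (282,165), flange (317,187). The white carton next to the channel is a bystander. I'll move over the scene and look with the wrist camera.

```bash
cat >> h.py <<'E'
from scipy.spatial.transform import Rotation as Ro
def go(x,y,z,yawdeg,tilt=True):
    "print tool-axes shift (cm) and rotvec to a world TCP pose (mm, deg), pointing down"
    from workcell import observe
    s=observe(); Rc=Ro.from_euler("xyz",s["tool_rot"]); Rt=Ro.from_euler("xyz",[np.pi,0,np.radians(yawdeg)])
    d=Rc.inv().apply(np.array([x,y,z])/1000-s["position"])*100; w=(Rc.inv()*Rt).as_rotvec()
    print("t",round(s["clock"],2),"at",(s["position"]*1000).round(1),np.degrees(s["tool_rot"]).round(2),"w",round(s["grip_width"],4),"F",s["force"].round(1)," GO",d.round(2),w.round(3))
E
python3 - <<'E'
from h import *
i=load("wrist");C=-i["R"].T@i["t"];Rc=Ro.from_euler("xyz",[-3.14077,0,2.89877])
print("cam in tool",Rc.inv().apply(C-np.array([.15024,.60643,.23088])),"axis",Rc.inv().apply(i["R"][2]))
go(420,230,330,90)
E
```

```text
cam in tool [ 0.084981   -0.00028156 -0.14204444] axis [-3.23327184e-01  6.10293298e-04  9.46287039e-01]
t 0.15 at [150.2 606.4 230.9] [-179.95    0.    166.09] w 0.0857 F [ 0.2 -0.1 -0.5]  GO [-35.24 -30.06  -9.88] [-1.000e-03  1.000e-03  1.328e+00]
```

{"fn": "play_rows", "kwargs": {
  "motion": [
    [-17, -15, -9.9, 0, 0, 0.66, 1],
    [-17, -15, -9.9, 0, 0, 0.66, 1],
    [-25, -22, -9.9, 0, 0, 0.66, 1],
    [-25, -22, -9.9, 0, 0, 0.66, 1],
    [-25, -22, -9.9, 0, 0, 0.66, 1]
  ]
}}

```text
clock: 0.65
position: [0.2862, 0.4097, 0.3073]
tool_rot: [-3.142, -0.0, 2.233]
force: [1.2, 0.6, -0.1]
grip_width: 0.0858
finger_force: 0.0
```

```bash
python3 -c "
from h import *
go(450,250,330,90)"
```

```text
t 0.65 at [286.2 409.7 307.3] [-1.8000e+02 -1.0000e-02  1.2793e+02] w 0.0858 F [ 1.2  0.6 -0.1]  GO [-22.67   3.1   -2.27] [-0.    -0.     0.662]
```

{"fn": "play_rows", "kwargs": {
  "motion": [
    [-22.7, 3, -2.3, 0, 0, 0.66, 1],
    [-22.7, 3, -2.3, 0, 0, 0.66, 1],
    [-22.7, 3, -2.3, 0, 0, 0.66, 1],
    [-22.7, 3, -2.3, 0, 0, 0.66, 1],
    [-22.7, 3, -2.3, 0, 0, 0.66, 1]
  ]
}}

```text
clock: 1.15
position: [0.4518, 0.2488, 0.3305]
tool_rot: [3.141, 0.0, 1.57]
force: [-0.3, 0.9, -0.6]
grip_width: 0.0857
finger_force: 0.0
```

{"fn": "play_rows", "kwargs": {
  "motion": [
    [0, 0, 0, 0, 0, 0, 1],
    [0, 0, 0, 0, 0, 0, 1],
    [0, 0, 0, 0, 0, 0, 1],
    [0, 0, 0, 0, 0, 0, 1],
    [0, 0, 0, 0, 0, 0, 1]
  ]
}}

```text
clock: 1.65
position: [0.4492, 0.2526, 0.3299]
tool_rot: [-3.141, -0.0, 1.58]
force: [0.7, -0.1, -0.1]
grip_width: 0.0857
finger_force: 0.0
```

```bash
cat >> h.py <<'E'
def look(tag):
    from workcell import viewer
    i=viewer.camera_info("wrist"); p,d=viewer.grab_frame("wrist"); np.savez(tag+"0.npz",p=p,d=d,**i); cv2.imwrite(f"pics/{tag}.png",p[:,:,::-1])
    return dict(i,p=p,d=d)
def measure(i):
    P=cloud(i,i["d"])
    for name,m,zc in (("blue",blue(i["p"])>0,.004),("top",(P[...,2]>.036)&(P[...,2]<.056)&(i["d"]>0),None)):
        k,l,st,c=cv2.connectedComponentsWithStats(m.astype(np.uint8))
        for j in range(1,k):
            if st[j,4]<25: continue
            v,u=np.where(l==j)
            X=rays(i,np.c_[u,v],zc) if zc else P[v,u]
            q=cv2.minAreaRect((X[:,:2]*1000).astype(np.float32))
            print(name,c[j].round(),st[j,4],"rect",[np.round(a,1) for a in q],"mean",(X.mean(0)*1000).round(1),"z",np.median(P[v,u,2]).round(4))
E
python3 - <<'E'
from h import *
go(450,250,330,90); measure(look("w1"))
E
```

```text
t 1.65 at [449.2 252.6 329.9] [-179.99   -0.     90.54] w 0.0857 F [ 0.7 -0.1 -0.1]  GO [-0.26  0.08 -0.01] [-0.    -0.     0.009]
blue [366.  33.] 254 rect [array([502.7, 400. ]), array([70.3, 75.9]), np.float64(84.7)] mean [508.8 408.9   4. ] z 0.004
blue [424. 208.] 515 rect [array([607.1, 169.5]), array([60.9, 62.1]), np.float64(87.6)] mean [615.5 160.7   4. ] z 0.0035
blue [390. 343.] 25 rect [array([ 584.2, -108.2]), array([ 2.2, 44.5]), np.float64(76.7)] mean [ 583.5 -108.3    4. ] z 0.0017
blue [386. 364.] 344 rect [array([ 580.2, -167.6]), array([45.3, 86.4]), np.float64(23.4)] mean [ 579.1 -160.5    4. ] z 0.0034
top [587. 123.] 1125 rect [array([806.3, 305.7]), array([129.7,  58.9]), np.float64(69.5)] mean [802.  297.1  46.3] z 0.0464
top [284. 157.] 110 rect [array([398.5, 247.5]), array([34.1,  5.4]), np.float64(80.2)] mean [398.9 248.9  46.6] z 0.0482
top [313. 162.] 101 rect [array([438.6, 240.7]), array([34.5,  5.9]), np.float64(80.7)] mean [438.8 242.6  46.9] z 0.0483
top [572. 232.] 818 rect [array([851. , 151.4]), array([137.7,  69.1]), np.float64(26.7)] mean [823.
[... 294 characters left out ...]
array([35.7, 39.3]), array([ 67.6, 165.8]), np.float64(46.2)] mean [52.3 47.7 45.8] z 0.0458
top [257. 298.] 373 rect [array([344.4,  12.9]), array([52.1, 59.3]), np.float64(82.5)] mean [347.7  14.1  38.5] z 0.0387
top [409. 316.] 217 rect [array([601.4,  -7.8]), array([26.7, 61.6]), np.float64(9.1)] mean [597.8 -14.7  43.7] z 0.0447
top [414. 314.] 29 rect [array([606.3, -14.1]), array([ 6.9, 23.2]), np.float64(27.5)] mean [606.7 -13.2  40.3] z 0.0407
top [325. 338.] 148 rect [array([461. , -65.1]), array([ 5. , 89.3]), np.float64(16.6)] mean [460.8 -62.6  41.9] z 0.0427
top [307. 342.] 157 rect [array([430.5, -74.7]), array([ 4.8, 91.1]), np.float64(16.8)] mean [430.5 -72.7  42. ] z 0.0428
```

View pics/w1.png

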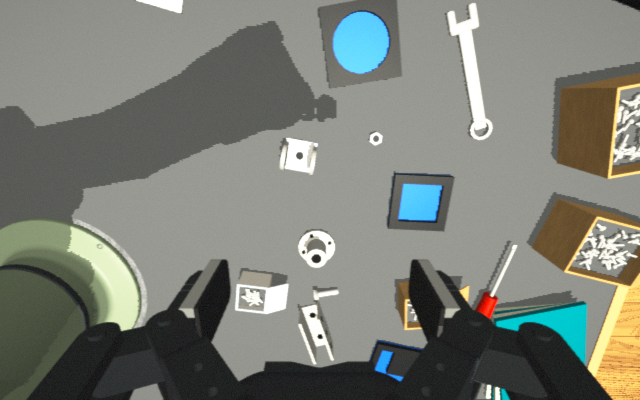

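Wrist view: clevis (299,155), flange (316,248), channel (315,335), flange insert (361,42), clevis insert (419,202). All heights and sizes agree with the given ones. Clevis first.

```bash
python3 -c "
from h import *
go(418.5,242.5,110,80.4)"
```

```text
t 1.7 at [449.3 252.5 329.9] [-180.     -0.     90.53] w 0.0855 F [-0.3  0.1 -0.2]  GO [-0.97 -3.08 21.99] [-0.    -0.     0.177]
```

{"fn": "play_rows", "kwargs": {
  "motion": [
    [-1, -3.1, 5, 0, 0, 0.1, 1],
    [-1, -3.1, 10, 0, 0, 0.18, 1],
    [-1, -3.1, 15, 0, 0, 0.18, 1],
    [-1, -3.1, 20, 0, 0, 0.18, 1],
    [-1, -3.1, 22, 0, 0, 0.18, 1]
  ]
}}

```text
clock: 2.2
position: [0.4173, 0.2412, 0.1069]
tool_rot: [-3.14, 0.002, 1.4]
force: [0.9, 1.3, -0.1]
grip_width: 0.0855
finger_force: 0.0
```

{"fn": "play_rows", "kwargs": {
  "motion": [
    [0, 0, 0, 0, 0, 0, 1],
    [0, 0, 0, 0, 0, 0, 1],
    [0, 0, 1, 0, 0, 0, 1],
    [0, 0, 2, 0, 0, 0, 1],
    [0, 0, 2, 0, 0, 0, 1]
  ]
}}

```text
clock: 2.7
position: [0.4185, 0.2417, 0.0894]
tool_rot: [-3.141, 0.0, 1.399]
force: [-0.9, -0.3, 0.2]
grip_width: 0.0851
finger_force: 0.0
```

Run:
```python
from h import *
go(418.5,242.5,12,80.4); measure(look("w2"))
```

```text
t 2.7 at [418.5 241.7  89.4] [-1.7998e+02  1.0000e-02  8.0160e+01] w 0.0851 F [-0.9 -0.3  0.2]  GO [ 0.08 -0.01  7.74] [-0.     0.    -0.004]
blue [541. 220.] 378 rect [array([582.6, 195.3]), array([124.5,  63.4]), np.float64(42.6)] mean [584.9 198.7   4. ] z 0.0014
blue [570. 250.] 3952 rect [array([607.8, 168.6]), array([59.4, 58.4]), np.float64(87.5)] mean [610.3 168.3   4. ] z 0.0035
top [289. 220.] 509 rect [array([398., 247.]), array([35.3,  5.6]), np.float64(80.1)] mean [398.9 250.4  46.5] z 0.0481
top [352. 220.] 504 rect [array([437.9, 240.3]), array([34.6,  5.7]), np.float64(80.0)] mean [438.3 243.6  46.6] z 0.048
top [391. 373.] 147 rect [array([451.1, 103.2]), array([ 6.2, 23.5]), np.float64(60.3)] mean [451.3 104.2  39.2] z 0.0389
```

View pics/w2.png

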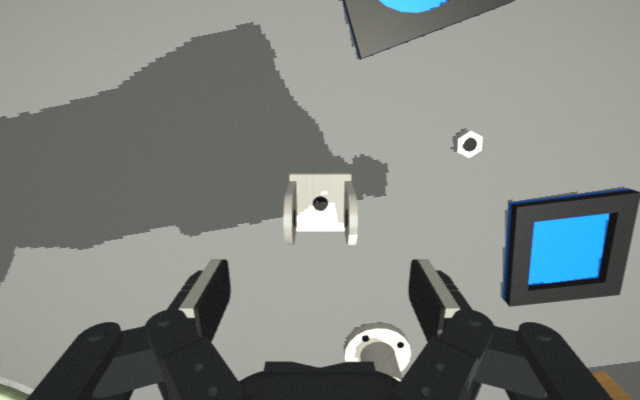

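Close view: clevis ears at (289,215) and (352,215), centred between the fingers, which matches the estimate. I'll descend and grip.

{"fn": "play_rows", "kwargs": {
  "motion": [
    [0.2, 0, 3, 0, 0, 0, 1],
    [0.2, 0, 5.5, 0, 0, 0, 1],
    [0.2, 0, 7.7, 0, 0, 0, 1],
    [0.2, 0, 7.7, 0, 0, 0, 1],
    [0.2, 0, 7.7, 0, 0, 0, 1]
  ]
}}

```text
clock: 3.25
position: [0.4193, 0.2436, 0.0135]
tool_rot: [-3.142, 0.0, 1.398]
force: [-0.6, -0.0, 0.1]
grip_width: 0.0859
finger_force: 0.0
```

{"fn": "play_rows", "kwargs": {
  "motion": [
    [0, 0, 0, 0, 0, 0, -1],
    [0, 0, 0, 0, 0, 0, -1],
    [0, 0, 0, 0, 0, 0, -1],
    [0, 0, 0, 0, 0, 0, -1],
    [0, 0, 0, 0, 0, 0, -1]
  ],
  "squeeze": 70
}}

```text
clock: 3.75
position: [0.4194, 0.244, 0.0139]
tool_rot: [3.141, -0.001, 1.399]
force: [-2.3, -1.0, 15.5]
grip_width: 0.0452
finger_force: 70.1
```

{"fn": "play_rows", "kwargs": {
  "motion": [
    [0, 0, 0, 0, 0, 0, -1],
    [0, 0, 0, 0, 0, 0, -1],
    [0, 0, -0.5, 0, 0, 0, -1],
    [0, 0, -2, 0, 0, 0, -1],
    [0, 0, -3, 0, 0, 0, -1]
  ]
}}

```text
clock: 4.25
position: [0.4192, 0.2437, 0.0439]
tool_rot: [3.141, -0.0, 1.399]
force: [0.0, 0.3, -0.6]
grip_width: 0.0454
finger_force: 71.7
```

Run:
```python
from h import *
from workcell import observe
print(observe()["finger_force"])
go(607.5,169.5,90,87.6)
```

```text
71.71806424856186
t 4.25 at [419.2 243.7  43.9] [ 1.7998e+02 -2.0000e-02  8.0140e+01] w 0.0454 F [ 0.   0.3 -0.6]  GO [-4.08 19.83 -4.6 ] [ 0.   -0.   -0.13]
```

{"fn": "play_rows", "kwargs": {
  "motion": [
    [0, 1, -3, 0, 0, 0, -1],
    [-1, 5, -4.6, 0, 0, -0.06, -1],
    [-2, 10, -4.6, 0, 0, -0.13, -1],
    [-3, 15, -4.6, 0, 0, -0.13, -1],
    [-4.1, 19.8, -4.6, 0, 0, -0.13, -1]
  ]
}}

```text
clock: 4.75
position: [0.6078, 0.1691, 0.0897]
tool_rot: [3.141, -0.0, 1.529]
force: [0.1, 0.7, -1.4]
grip_width: 0.0452
finger_force: 72.0
```

{"fn": "play_rows", "kwargs": {
  "motion": [
    [0, 0, 0, 0, 0, 0, -1],
    [0, 0, 0, 0, 0, 0, -1],
    [0, 0, 0, 0, 0, 0, -1],
    [0, 0, 0, 0, 0, 0, -1],
    [0, 0, 0, 0, 0, 0, -1]
  ]
}}

```text
clock: 5.25
position: [0.6054, 0.1706, 0.0892]
tool_rot: [-3.142, -0.0, 1.53]
force: [0.2, 0.4, -1.7]
grip_width: 0.0452
finger_force: 72.6
```

Run:
```python
from h import *
go(607.5,169.5,18,87.6);measure(look("w3"))
```

```text
t 5.25 at [605.4 170.6  89.2] [-1.800e+02 -1.000e-02  8.766e+01] w 0.0452 F [ 0.2  0.4 -1.7]  GO [-0.11  0.21  7.12] [-0.    -0.     0.001]
blue [297. 146.] 71 rect [array([589.7, 216.6]), array([ 0. , 50.6]), np.float64(87.6)] mean [589.7 216.6   4. ] z 0.0013
blue [357. 146.] 47 rect [array([633. , 214.9]), array([ 0. , 33.2]), np.float64(87.6)] mean [633.  214.9   4. ] z 0.0014
blue [319. 188.] 3329 rect [array([606.2, 182.6]), array([34.1, 62.8]), np.float64(87.6)] mean [604.2 184.3   4. ] z 0.0035
top [621. 288.] 2160 rect [array([812.4, 122.2]), array([67.4,  4.4]), np.float64(75.8)] mean [810.7 115.9  45. ] z 0.0447
top [110. 328.] 1450 rect [array([444. ,  92.5]), array([33.5, 29. ]), np.float64(36.8)] mean [446.5  94.3  42.6] z 0.0432
top [ 28. 390.] 428 rect [array([354.6,  29.5]), array([16.6, 40.6]), np.float64(83.1)] mean [360.   32.4  38.2] z 0.0384
```

View pics/w3.png

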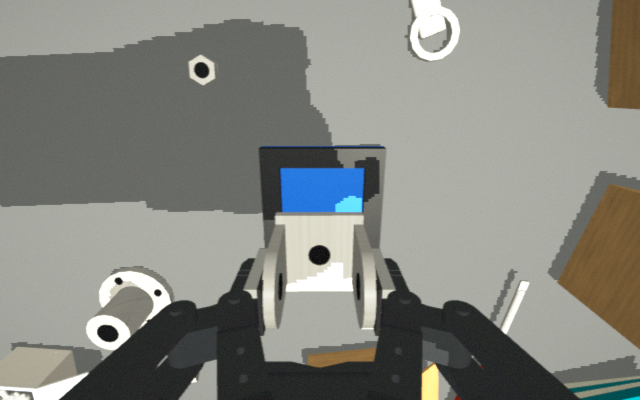

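Clevis is held upright, with the pocket edge behind it at (321,168–213). I'll lower it.

{"fn": "play_rows", "kwargs": {
  "motion": [
    [0, 0.1, 2.5, 0, 0, 0, -1],
    [0, 0.1, 5, 0, 0, 0, -1],
    [0, 0.1, 6.2, 0, 0, 0, -1],
    [0, 0.1, 6.8, 0, 0, 0, -1],
    [0, 0.1, 7.1, 0, 0, 0, -1]
  ]
}}

```text
clock: 5.8
position: [0.607, 0.1699, 0.018]
tool_rot: [-3.142, 0.0, 1.529]
force: [-2.3, -2.7, 12.3]
grip_width: 0.0449
finger_force: 73.7
```

{"fn": "play_rows", "kwargs": {
  "motion": [
    [0, 0, 0, 0, 0, 0, -1],
    [0, 0, 0, 0, 0, 0, -1],
    [0, 0, 0.05, 0, 0, 0, -1],
    [0, 0, 0.05, 0, 0, 0, -1],
    [0, 0, 0.05, 0, 0, 0, -1]
  ]
}}

```text
clock: 6.3
position: [0.6074, 0.1699, 0.018]
tool_rot: [3.141, -0.0, 1.529]
force: [-1.2, -0.6, 6.2]
grip_width: 0.045
finger_force: 73.1
```

{"fn": "play_rows", "kwargs": {
  "motion": [
    [0, 0, 0, 0, 0, 0, 1],
    [0, 0, 0, 0, 0, 0, 1],
    [0, 0, 0, 0, 0, 0, 1],
    [0, 0, -2, 0, 0, 0, 1],
    [0, 0, -5, 0, 0, 0, 1]
  ]
}}

```text
clock: 6.8
position: [0.6059, 0.1694, 0.0665]
tool_rot: [-3.139, 0.001, 1.529]
force: [-0.6, 0.1, 0.1]
grip_width: 0.0855
finger_force: 0.0
```

Run:
```python
from h import *
go(606.5,170,130,87.6);measure(look("w4"))
go(445,91,150,75)
```

```text
t 6.8 at [605.9 169.4  66.5] [-1.7984e+02  7.0000e-02  8.7590e+01] w 0.0855 F [-0.6  0.1  0.1]  GO [ 0.05  0.04 -6.35] [-0.003  0.001 -0.   ]
blue [321. 189.] 1680 rect [array([606.2, 174.8]), array([48.3, 64.5]), np.float64(87.6)] mean [606.3 189.4   4. ] z 0.0036
blue [322. 256.] 223 rect [array([604.9, 137.7]), array([ 3.3, 39.7]), np.float64(87.7)] mean [604.7 137.4   4. ] z 0.0076
top [286. 239.] 709 rect [array([585.7, 170.8]), array([35.4,  5.8]), np.float64(87.7)] mean [586.2 174.7  49.3] z 0.0511
top [357. 239.] 726 rect [array([626. , 168.6]), array([36.4,  5.8]), np.float64(87.9)] mean [625.8 172.9  49.2] z 0.0509
top [633. 326.] 462 rect [array([807.2, 102.3]), array([25.1,  4. ]), np.float64(75.5)] mean [806.2  98.4  40.7] z 0.0401
top [ 71. 340.] 127 rect [array([435.4, 101.7]), array([19.1,  3.4]), np.float64(44.2)] mean [436.8 102.9  42. ] z 0.043
t 6.85 at [608.6 169.9  72.2] [ 1.798e+02 -7.000e-02  8.757e+01] w 0.0853 F [4.9 1.  6. ]  GO [ -8.57 -15.98  -7.85] [ 0.003 -0.002  0.219]
```

Clevis is seated, within 1 mm of the insert centre. Flange next.

{"fn": "play_rows", "kwargs": {
  "motion": [
    [0, 0, -4, 0, 0, 0, 1],
    [-2, -4, -5, 0, 0, 0.1, 1],
    [-4.3, -8, -5, 0, 0, 0.2, 1],
    [-6.4, -12, -5, 0, 0, 0.2, 1],
    [-8.6, -15.9, -5, 0, 0, 0.2, 1]
  ]
}}

```text
clock: 7.35
position: [0.4428, 0.09, 0.1175]
tool_rot: [3.141, -0.0, 1.329]
force: [1.9, 0.3, -0.8]
grip_width: 0.0858
finger_force: 0.0
```

{"fn": "play_rows", "kwargs": {
  "motion": [
    [0, 0, 0, 0, 0, 0, 1],
    [0, 0, 0, 0, 0, 0, 1],
    [0, 0, 1, 0, 0, 0, 1],
    [0, 0, 2, 0, 0, 0, 1],
    [0, 0, 2, 0, 0, 0, 1]
  ]
}}

```text
clock: 7.85
position: [0.4442, 0.0905, 0.0957]
tool_rot: [-3.14, 0.002, 1.329]
force: [-0.5, -0.3, 0.0]
grip_width: 0.0852
finger_force: 0.0
```

Run:
```python
from h import *
go(445,91,15,76);i=look("w5");measure(i)
P=cloud(i,i["d"]);m=(abs(P[...,2]-.044)<.003)&(np.hypot(P[...,0]-.445,P[...,1]-.091)<.03)
X=P[m];print(cv2.minEnclosingCircle((X[:,:2]*1000).astype(np.float32)))
```

```text
t 7.85 at [444.2  90.5  95.7] [-1.799e+02  9.000e-02  7.615e+01] w 0.0852 F [-0.5 -0.3  0. ]  GO [0.08 0.08 8.07] [-0.002  0.002  0.003]
blue [514.  58.] 1587 rect [array([607.4, 168.4]), array([59.3, 59. ]), np.float64(87.4)] mean [596.  159.3   4. ] z 0.0036
blue [502. 394.] 134 rect [array([ 572.6, -149.5]), array([16., 15.]), np.float64(76.3)] mean [ 570.6 -150.7    4. ] z 0.0034
top [613.  25.] 1998 rect [array([625.6, 165.2]), array([30. ,  8.4]), np.float64(86.0)] mean [624.2 165.6  46.8] z 0.0471
top [536.  36.] 1919 rect [array([584.8, 169.7]), array([35.7,  7.6]), np.float64(87.0)] mean [583.7 170.3  47.1] z 0.0476
top [322. 218.] 1750 rect [array([444.6,  91.3]), array([31.4, 31.4]), np.float64(25.0)] mean [444.8  92.6  43.3] z 0.0435
top [589. 284.] 6155 rect [array([623.8,  -6.2]), array([70.7, 62.9]), np.float64(4.6)] mean [620.1  -4.7  42. ] z 0.0413
top [246. 334.] 955 rect [array([355.7,  11. ]), array([52. , 32.8]), np.float64(82.3)] mean [362.9   8.8  38.4] z 0.0387
top [367. 356.] 190 rect [array([453. , -39.6]), array([ 4.4, 36.2]), np.float64(17.1)] mean [451.5 -32.1  40.9] z 0.0413
top [327. 362.] 48 rect [array([418.7, -35.2]), array([3.5, 8.9]), np.float64(17.9)] mean [418.4 -33.2  39.1] z 0.0388
((444.41552734375, 91.30977630615234), 16.018068313598633)
```

{"fn": "play_rows", "kwargs": {
  "motion": [
    [0.1, 0, 3, 0, 0, 0, 1],
    [0.1, 0, 6, 0, 0, 0, 1],
    [0.1, 0, 8, 0, 0, 0, 1],
    [0.1, 0, 8, 0, 0, 0, 1],
    [0.1, 0, 8, 0, 0, 0, 1]
  ]
}}

```text
clock: 8.4
position: [0.4448, 0.0913, 0.0177]
tool_rot: [-3.141, 0.0, 1.328]
force: [-0.8, 1.0, 0.3]
grip_width: 0.0853
finger_force: 0.0
```

{"fn": "play_rows", "kwargs": {
  "motion": [
    [0, 0, 0, 0, 0, 0, -1],
    [0, 0, 0, 0, 0, 0, -1],
    [0, 0, 0, 0, 0, 0, -1],
    [0, 0, 0, 0, 0, 0, -1],
    [0, 0, 0, 0, 0, 0, -1]
  ],
  "squeeze": 80
}}

```text
clock: 8.9
position: [0.4452, 0.0917, 0.0183]
tool_rot: [3.141, -0.001, 1.329]
force: [-2.4, 0.9, 20.2]
grip_width: 0.0294
finger_force: 77.4
```

{"fn": "play_rows", "kwargs": {
  "motion": [
    [0, 0, 0, 0, 0, 0, -1],
    [0, 0, 0, 0, 0, 0, -1],
    [0, 0, -0.5, 0, 0, 0, -1],
    [0, 0, -3, 0, 0, 0, -1],
    [0, 0, -6, 0, 0, 0, -1]
  ]
}}

```text
clock: 9.4
position: [0.4439, 0.0912, 0.0776]
tool_rot: [-3.14, 0.001, 1.329]
force: [1.8, -0.3, -4.6]
grip_width: 0.0292
finger_force: 79.8
```

```bash
python3 -c "
from h import *
go(503,400,90,110)"
```

```text
t 9.4 at [443.9  91.2  77.6] [-1.7988e+02  8.0000e-02  7.6120e+01] w 0.0292 F [ 1.8 -0.3 -4.6]  GO [31.4  -1.67 -1.28] [-0.002  0.001 -0.591]
```

{"fn": "play_rows", "kwargs": {
  "motion": [
    [4, -0.2, -1.3, 0, 0, -0.1, -1],
    [8.5, -0.5, -1.3, 0, 0, -0.2, -1],
    [13, -0.7, -1.3, 0, 0, -0.3, -1],
    [17.5, -0.9, -1.3, 0, 0, -0.4, -1],
    [22, -1.2, -1.3, 0, 0, -0.5, -1]
  ]
}}

```text
clock: 9.9
position: [0.4857, 0.3097, 0.0906]
tool_rot: [-3.141, 0.0, 1.833]
force: [1.6, -1.1, -4.7]
grip_width: 0.0296
finger_force: 79.9
```

```bash
python3 -c "
from h import *
go(503,400,90,110)"
```

```text
t 9.9 at [485.7 309.7  90.6] [-1.7999e+02  2.0000e-02  1.0502e+02] w 0.0296 F [ 1.6 -1.1 -4.7]  GO [8.27 4.01 0.05] [-0.     0.    -0.087]
```

{"fn": "play_rows", "kwargs": {
  "motion": [
    [3, 1.5, 0, 0, 0, -0.05, -1],
    [6, 3, 0, 0, 0, -0.09, -1],
    [8.2, 4, 0, 0, 0, -0.09, -1],
    [8.2, 4, 0, 0, 0, -0.09, -1],
    [8.2, 4, 0, 0, 0, -0.09, -1]
  ]
}}

```text
clock: 10.4
position: [0.5031, 0.3973, 0.09]
tool_rot: [-3.141, 0.001, 1.919]
force: [-0.9, -0.5, -4.2]
grip_width: 0.0294
finger_force: 80.2
```

{"fn": "play_rows", "kwargs": {
  "motion": [
    [0, 0, 0, 0, 0, 0, -1],
    [0, 0, 0, 0, 0, 0, -1],
    [0, 0, 1, 0, 0, 0, -1],
    [0, 0, 1, 0, 0, 0, -1],
    [0, 0, 1, 0, 0, 0, -1]
  ]
}}

```text
clock: 10.9
position: [0.5034, 0.3971, 0.08]
tool_rot: [-3.141, 0.0, 1.919]
force: [0.2, -0.5, -4.0]
grip_width: 0.0291
finger_force: 80.1
```

Run:
```python
from h import *
go(503,400,22.3,110);i=look("w6");m=blue(i["p"])
v,u=np.where(m>0);X=rays(i,np.c_[u,v],.004)*1000;X=X[np.hypot(X[:,0]-503,X[:,1]-400)<50]
h=cv2.convexHull(X[:,:2].astype(np.float32))
print(len(X),X.min(0),X.max(0),cv2.minEnclosingCircle(h))
```

```text
t 10.9 at [503.4 397.1  80. ] [-1.7995e+02  2.0000e-02  1.0992e+02] w 0.0291 F [ 0.2 -0.5 -4. ]  GO [0.29 0.06 5.77] [-0.001  0.    -0.001]
3209 [463.71458938 374.08003156   4.        ] [540.02693918 449.09913258   4.        ] ((497.4729309082031, 408.25433349609375), 43.282752990722656)
```

View pics/w6.png

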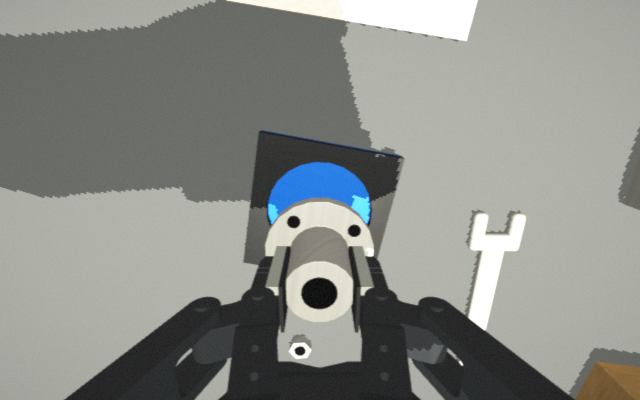

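Flange is held level, with the pocket arc visible at (320,165) above it. I'll lower it.

{"fn": "play_rows", "kwargs": {
  "motion": [
    [0.3, 0, 2, 0, 0, 0, -1],
    [0.3, 0, 4, 0, 0, 0, -1],
    [0.3, 0, 5, 0, 0, 0, -1],
    [0.3, 0, 5.6, 0, 0, 0, -1],
    [0.3, 0, 5.8, 0, 0, 0, -1]
  ]
}}

```text
clock: 11.45
position: [0.5026, 0.4001, 0.0224]
tool_rot: [-3.141, 0.0, 1.919]
force: [-9.3, -6.7, 19.0]
grip_width: 0.029
finger_force: 82.6
```

{"fn": "play_rows", "kwargs": {
  "motion": [
    [0, 0, 0, 0, 0, 0, -1],
    [0, 0, 0, 0, 0, 0, -1],
    [0, 0, 0.1, 0, 0, 0, -1],
    [0, 0, 0.1, 0, 0, 0, -1],
    [0, 0, 0.1, 0, 0, 0, -1]
  ]
}}

```text
clock: 11.95
position: [0.503, 0.4006, 0.0224]
tool_rot: [3.14, -0.001, 1.919]
force: [-2.4, -1.4, 6.7]
grip_width: 0.0288
finger_force: 81.7
```

{"fn": "play_rows", "kwargs": {
  "motion": [
    [0, 0, 0, 0, 0, 0, 1],
    [0, 0, 0, 0, 0, 0, 1],
    [0, 0, 0, 0, 0, 0, 1],
    [0, 0, -2, 0, 0, 0, 1],
    [0, 0, -6, 0, 0, 0, 1]
  ]
}}

```text
clock: 12.45
position: [0.5013, 0.3993, 0.0797]
tool_rot: [-3.137, 0.002, 1.919]
force: [-0.8, -0.6, 0.1]
grip_width: 0.0853
finger_force: 0.0
```

Run:
```python
from h import *
i=look("w7")
P=cloud(i,i["d"]);X=P[(P[...,2]>.042)&(P[...,2]<.055)&(np.hypot(P[...,0]-.503,P[...,1]-.400)<.03)]
print(cv2.minEnclosingCircle((X[:,:2]*1000).astype(np.float32)),np.median(X[:,2]), np.c_[X[:,:2],np.ones(len(X))].shape, np.linalg.lstsq(np.c_[X[:,:2]-.45,np.ones(len(X))],X[:,2],rcond=None)[0])
go(445,-70,220,106.5)
```

```text
((501.59173583984375, 400.4425354003906), 16.237957000732422) 0.0475486015587172 (2036, 3) [ 0.00968516 -0.0297594   0.04547713]
t 12.5 at [504.4 401.4  87.7] [ 1.7974e+02 -1.0000e-01  1.0991e+02] w 0.0858 F [5.5 4.2 8.6]  GO [-42.28 -21.58 -13.4 ] [ 0.004 -0.002  0.06 ]
```

Flange is seated at (501.6, 400.4) mm. Channel next.

{"fn": "play_rows", "kwargs": {
  "motion": [
    [0, 0, -4, 0, 0, 0, 1],
    [-4.2, -2.1, -5, 0, 0, 0.06, 1],
    [-8.4, -4.2, -5, 0, 0, 0.06, 1],
    [-12.8, -6.4, -5, 0, 0, 0.06, 1],
    [-17, -8.6, -5, 0, 0, 0.06, 1]
  ]
}}

```text
clock: 13.0
position: [0.4794, 0.2094, 0.1317]
tool_rot: [3.141, 0.0, 1.859]
force: [1.3, -0.3, 0.1]
grip_width: 0.0855
finger_force: 0.0
```

{"fn": "play_rows", "kwargs": {
  "motion": [
    [-4.4, -2, 0, 0, 0, 0, 1],
    [-8.8, -4, 0, 0, 0, 0, 1],
    [-13.2, -6, 0, 0, 0, 0, 1],
    [-17.6, -8, 0, 0, 0, 0, 1],
    [-22, -10, 0, 0, 0, 0, 1]
  ]
}}

```text
clock: 13.5
position: [0.446, -0.0299, 0.1317]
tool_rot: [3.141, 0.0, 1.859]
force: [0.9, -0.2, 0.5]
grip_width: 0.0854
finger_force: 0.0
```

```bash
python3 -c "
from h import *
go(445,-70,100,106.5)"
```

```text
t 13.5 at [446.  -29.9 131.7] [1.7994e+02 1.0000e-02 1.0651e+02] w 0.0854 F [ 0.9 -0.2  0.5]  GO [-3.82 -1.24  3.17] [0.001 0.    0.   ]
```

{"fn": "play_rows", "kwargs": {
  "motion": [
    [-2, -0.6, 0, 0, 0, 0, 1],
    [-3.8, -1.2, 1, 0, 0, 0, 1],
    [-3.8, -1.2, 3.2, 0, 0, 0, 1],
    [-3.8, -1.2, 3.2, 0, 0, 0, 1],
    [-3.8, -1.2, 3.2, 0, 0, 0, 1]
  ]
}}

```text
clock: 14.0
position: [0.4455, -0.0679, 0.0997]
tool_rot: [-3.141, -0.0, 1.859]
force: [1.4, 0.0, -1.1]
grip_width: 0.0855
finger_force: 0.0
```

Run:
```python
from h import *
go(445,-70,12,106.5);measure(look("w8"))
```

```text
t 14.0 at [445.5 -67.9  99.7] [-1.7997e+02 -1.0000e-02  1.0650e+02] w 0.0855 F [ 1.4  0.  -1.1]  GO [-0.19 -0.11  8.77] [-0.001 -0.     0.   ]
blue [390. 326.] 101 rect [array([ 542.3, -168.3]), array([62.5,  1.6]), np.float64(76.4)] mean [ 542.4 -167.8    4. ] z 0.0011
blue [412. 343.] 730 rect [array([ 571.5, -177.6]), array([41.1, 25.4]), np.float64(76.8)] mean [ 569.2 -180.1    4. ] z 0.0034
top [204.  56.] 3031 rect [array([343.3,  12.4]), array([50.1, 59.5]), np.float64(82.5)] mean [349.6  10.7  38.8] z 0.0391
top [187.  37.] 25 rect [array([337.4,  18.6]), array([3.1, 3.9]), np.float64(41.1)] mean [337.6  18.6  36.4] z 0.0363
top [205.  38.] 35 rect [array([347.6,  21.6]), array([5.9, 5. ]), np.float64(61.7)] mean [347.9  20.9  36.5] z 0.0364
top [198.  52.] 37 rect [array([344.6,  12.7]), array([10.1,  3.5]), np.float64(9.0)] mean [344.8  12.6  36.5] z 0.0365
top [178.  57.] 27 rect [array([333.8,   6.5]), array([3.6, 5. ]), np.float64(89.7)] mean [334.1   6.4  36.4] z 0.0363
top [203.  65.] 51 rect [array([349.3,   6.5]), array([ 5.6, 10.5]), np.float64(85.8)] mean [349.    6.   36.6] z 0.0365
top [589. 209.] 6201 rect [array([629.6,  -5.8]), array([83.5, 60.3]), np.float64(5.1)] mean [617.6  -9.5  42.4] z 0.0415
top [297. 217.] 811 rect [array([430.3, -75.5]), array([ 4.2, 90.5]), np.float64(16.8)] mean [429.3 -71.6  43. ] z 0.0434
top [343. 217.] 815 rect [array([460.8, -66.1]), array([ 4.2, 90.3]), np.float64(16.8)] mean [459.6 -62.8  43. ] z 0.0434
top [ 11. 370.] 1027 rect [array([ 235.9, -269.6]), array([24.5, 66.2]), np.float64(7.9)] mean [ 237.7 -271.6   41.1] z 0.042
top [159. 397.] 36 rect [array([ 359.8, -267.2]), array([14.7,  4.5]), np.float64(65.7)] mean [ 359.5 -265.2   41.7] z 0.0428
```

View pics/w8.png

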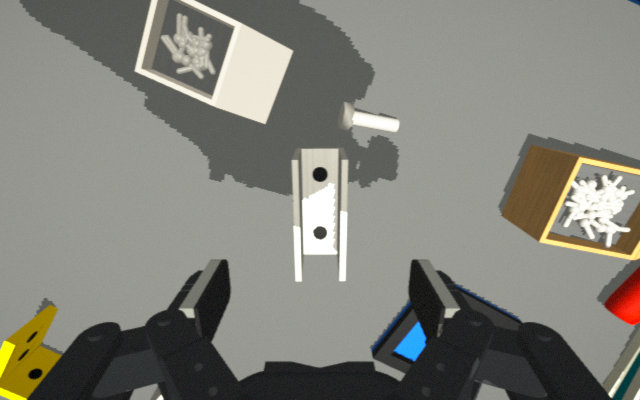

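Channel at (320,215) is centred between the fingers, centre (445.5, −70.8) mm. I'll grip it.

{"fn": "play_rows", "kwargs": {
  "motion": [
    [-0.3, -0.1, 3, 0, 0, 0, 1],
    [-0.3, -0.1, 6, 0, 0, 0, 1],
    [-0.3, -0.1, 8.7, 0, 0, 0, 1],
    [-0.3, -0.1, 8.7, 0, 0, 0, 1],
    [-0.3, -0.1, 8.7, 0, 0, 0, 1]
  ]
}}

```text
clock: 14.55
position: [0.4458, -0.071, 0.0133]
tool_rot: [-3.142, 0.0, 1.859]
force: [-0.2, 0.5, -0.2]
grip_width: 0.0854
finger_force: 0.0
```

{"fn": "play_rows", "kwargs": {
  "motion": [
    [0, 0, 0, 0, 0, 0, -1],
    [0, 0, 0, 0, 0, 0, -1],
    [0, 0, 0, 0, 0, 0, -1],
    [0, 0, 0, 0, 0, 0, -1],
    [0, 0, 0, 0, 0, 0, -1]
  ],
  "squeeze": 80
}}

```text
clock: 15.05
position: [0.446, -0.0711, 0.0134]
tool_rot: [3.14, 0.0, 1.859]
force: [-3.3, 0.9, 22.7]
grip_width: 0.035
finger_force: 78.7
```

{"fn": "play_rows", "kwargs": {
  "motion": [
    [0, 0, 0, 0, 0, 0, -1],
    [0, 0, 0, 0, 0, 0, -1],
    [0, 0, -0.5, 0, 0, 0, -1],
    [0, 0, -4, 0, 0, 0, -1],
    [0, 0, -9, 0, 0, 0, -1]
  ]
}}

```text
clock: 15.55
position: [0.4439, -0.0712, 0.1022]
tool_rot: [-3.137, -0.001, 1.859]
force: [2.0, -0.6, -2.2]
grip_width: 0.0349
finger_force: 81.0
```

```bash
python3 -c "
from h import *
go(490,-407,110,107)"
```

```text
t 15.55 at [443.9 -71.2 102.2] [-1.7976e+02 -7.0000e-02  1.0649e+02] w 0.0349 F [ 2.  -0.6 -2.2]  GO [-33.51  -5.12  -0.8 ] [-0.004 -0.001 -0.009]
```

{"fn": "play_rows", "kwargs": {
  "motion": [
    [-4, -0.6, -1, 0, 0, 0, -1],
    [-8.5, -1.3, -1, 0, 0, 0, -1],
    [-13, -2, -1, 0, 0, 0, -1],
    [-17.5, -2.7, -1, 0, 0, 0, -1],
    [-22, -3.4, -1, 0, 0, 0, -1]
  ]
}}

```text
clock: 16.05
position: [0.4751, -0.2935, 0.1127]
tool_rot: [-3.141, -0.0, 1.859]
force: [1.0, 0.8, -2.4]
grip_width: 0.0351
finger_force: 81.5
```

Run:
```python
from h import *
go(490,-407,110,107);i=look("w9");measure(i)
P=cloud(i,i["d"]);X=P[(abs(P[...,2]-.044)<.004)&(np.hypot(P[...,0]-.385,P[...,1]+.28)<.06)]*1000
h=cv2.convexHull(X[:,:2].astype(np.float32));print(cv2.approxPolyDP(h,5,True).reshape(-1,2),X.mean(0))
```

```text
t 16.05 at [ 475.1 -293.5  112.7] [-1.7999e+02 -1.0000e-02  1.0650e+02] w 0.0351 F [ 1.   0.8 -2.4]  GO [-11.3   -1.79   0.27] [-0.    -0.    -0.009]
blue [505.  93.] 6606 rect [array([ 597.9, -170.2]), array([84.7, 76.6]), np.float64(76.3)] mean [ 585.6 -176.4    4. ] z 0.0039
blue [311. 340.] 1328 rect [array([ 508.4, -442.1]), array([37.5, 44.8]), np.float64(16.5)] mean [ 509.  -441.5    4. ] z 0.0035
blue [277. 344.] 65 rect [array([ 477. , -454.4]), array([ 2.3, 36.3]), np.float64(16.5)] mean [ 477.4 -455.6    4. ] z 0.0103
top [180. 156.] 2538 rect [array([ 385.9, -277. ]), array([61.2, 60.1]), np.float64(67.2)] mean [ 371.  -281.7   42.6] z 0.0432
top [ 20. 144.] 757 rect [array([ 261.9, -304.1]), array([ 9.9, 31.2]), np.float64(72.1)] mean [ 265.5 -303.7   41.6] z 0.0426
top [  4. 244.] 150 rect [array([ 250.5, -392.1]), array([19.9,  7.7]), np.float64(84.6)] mean [ 251.5 -387.4   39.7] z 0.0395
top [127. 306.] 1905 rect [array([ 335.3, -407.6]), array([61.1, 61.6]), np.float64(6.9)] mean [ 347.7 -416.2   41.9] z 0.0429
top [606. 348.] 3082 rect [array([ 738.7, -338.9]), array([119.5,   5.2]), np.float64(89.9)] mean [ 738.7 -341.9   45.6] z 0.0454
[[ 400.92093 -316.44992]
 [ 404.71542 -308.71924]
 [ 378.08133 -241.4772 ]
 [ 370.58807 -238.01219]
 [ 346.93832 -292.6397 ]] [ 370.26382984 -281.40759907   43.24009086]
```

View pics/w9.png

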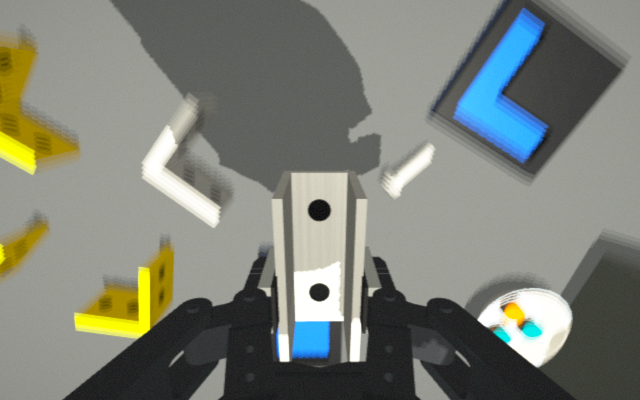

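Wrist view: steel angle corner at (148,165), and the angle insert at (500,85) facing nearly the same way (insert yaw −13.7°, part −23.3°). The channel is held straight. Continuing to its insert.

{"fn": "play_rows", "kwargs": {
  "motion": [
    [-4, -0.6, 0, 0, 0, 0, -1],
    [-8, -1.2, 0, 0, 0, 0, -1],
    [-11.3, -1.8, 0, 0, 0, 0, -1],
    [-11.3, -1.8, 0, 0, 0, 0, -1],
    [-11.3, -1.8, 0, 0, 0, 0, -1]
  ]
}}

```text
clock: 16.6
position: [0.4895, -0.4055, 0.1121]
tool_rot: [-3.141, -0.001, 1.857]
force: [-0.0, 0.6, -4.0]
grip_width: 0.0344
finger_force: 81.4
```

{"fn": "play_rows", "kwargs": {
  "motion": [
    [0, 0, 1, 0, 0, 0, -1],
    [0, 0, 2, 0, 0, 0, -1],
    [0, 0, 2, 0, 0, 0, -1],
    [0, 0, 2, 0, 0, 0, -1],
    [0, 0, 2, 0, 0, 0, -1]
  ]
}}

```text
clock: 17.1
position: [0.4904, -0.4051, 0.0926]
tool_rot: [3.141, 0.0, 1.859]
force: [0.6, 1.0, -3.3]
grip_width: 0.0351
finger_force: 81.4
```

Run:
```python
from h import *
go(490,-407,17.6,107);i=look("w10");measure(i)
```

```text
t 17.1 at [ 490.4 -405.1   92.6] [1.7999e+02 1.0000e-02 1.0652e+02] w 0.0351 F [ 0.6  1.  -3.3]  GO [-0.17 -0.09  7.5 ] [ 0.     0.    -0.008]
blue [321. 153.] 2275 rect [array([ 479.3, -367.6]), array([52.4, 23.9]), np.float64(16.5)] mean [ 479.1 -367.1    4. ] z 0.0035
top [198.  18.] 897 rect [array([ 389.9, -307.3]), array([ 8.1, 30.2]), np.float64(66.8)] mean [ 392.2 -308.4   43.1] z 0.0435
top [105. 179.] 3176 rect [array([ 335.2, -407.5]), array([61.6, 60.7]), np.float64(6.5)] mean [ 350.1 -415.    42.3] z 0.0431
top [612. 361.] 2741 rect [array([ 738.5, -449. ]), array([97.1,  5.4]), np.float64(89.9)] mean [ 738.7 -451.5   45.1] z 0.0448
```

View pics/w10.png

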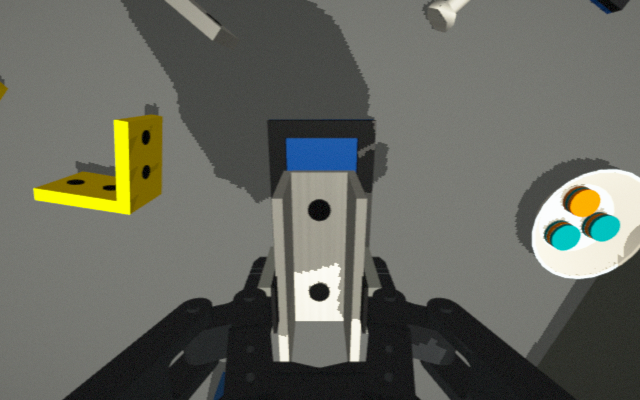

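The pocket's near edge spans (287–356,138) and its width measures 52.4 mm. Centre comes out at (490.7, −406) mm, so the channel is lined up. I'll lower it.

{"fn": "play_rows", "kwargs": {
  "motion": [
    [-0.1, 0, 3, 0, 0, 0, -1],
    [-0.1, 0, 5.5, 0, 0, 0, -1],
    [-0.1, 0, 6.6, 0, 0, 0, -1],
    [-0.1, 0, 7.2, 0, 0, 0, -1],
    [-0.1, 0, 7.5, 0, 0, 0, -1]
  ]
}}

```text
clock: 17.65
position: [0.4907, -0.4064, 0.0177]
tool_rot: [3.141, 0.0, 1.859]
force: [-0.2, 0.7, -3.0]
grip_width: 0.0347
finger_force: 81.3
```

{"fn": "play_rows", "kwargs": {
  "motion": [
    [0, 0, 0, 0, 0, 0, -1],
    [0, 0, 0, 0, 0, 0, -1],
    [0, 0, 0.1, 0, 0, 0, -1],
    [0, 0, 0.1, 0, 0, 0, -1],
    [0, 0, 0.1, 0, 0, 0, -1]
  ]
}}

```text
clock: 18.15
position: [0.4909, -0.4065, 0.0175]
tool_rot: [3.141, 0.001, 1.859]
force: [-2.1, 1.4, 7.5]
grip_width: 0.0349
finger_force: 82.5
```

{"fn": "play_rows", "kwargs": {
  "motion": [
    [0, 0, 0, 0, 0, 0, 1],
    [0, 0, 0, 0, 0, 0, 1],
    [0, 0, 0, 0, 0, 0, 1],
    [0, 0, -2, 0, 0, 0, 1],
    [0, 0, -6, 0, 0, 0, 1]
  ]
}}

```text
clock: 18.65
position: [0.4892, -0.4051, 0.0747]
tool_rot: [-3.139, -0.004, 1.859]
force: [-0.4, -0.5, 1.0]
grip_width: 0.0857
finger_force: 0.0
```

Run:
```python
from h import *
i=look("w11");measure(i)
go(362.3,-266.7,130,66.7)
```

```text
blue [330. 185.] 2165 rect [array([ 491.8, -409.4]), array([ 54.8, 110.7]), np.float64(16.5)] mean [ 489.9 -384.6    4. ] z 0.0037
blue [321. 281.] 229 rect [array([ 505.5, -460.7]), array([29.9,  4.6]), np.float64(16.6)] mean [ 505.5 -460.7    4. ] z 0.0095
top [193.  16.] 877 rect [array([ 392.5, -308.5]), array([ 8.2, 24.5]), np.float64(66.9)] mean [ 394.8 -309.6   43.1] z 0.0434
top [ 88. 187.] 3844 rect [array([ 335.1, -407.7]), array([62.2, 60.8]), np.float64(7.3)] mean [ 350.1 -414.8   42.2] z 0.043
top [295. 232.] 1138 rect [array([ 474.2, -411. ]), array([ 4.2, 90.6]), np.float64(16.5)] mean [ 473.2 -406.7   46.4] z 0.0473
top [348. 231.] 1161 rect [array([ 504.7, -401.6]), array([ 4.2, 90. ]), np.float64(16.5)] mean [ 503.1 -397.4   46.3] z 0.0473
top [628. 384.] 776 rect [array([ 738.8, -453.6]), array([ 4.8, 39.7]), np.float64(1.8)] mean [ 738.6 -456.1   41.7] z 0.0411
t 18.7 at [ 491.9 -407.7   82.6] [179.84   0.22 106.47] w 0.0852 F [ 4.7 -4.4  8.2]  GO [17.18 -8.41 -4.83] [0.004 0.003 0.694]
```

Channel is seated. Angle last: I'll approach with the fingers half open.

{"fn": "play_rows", "kwargs": {
  "motion": [
    [0, 0, -4, 0, 0, 0.1, 0],
    [4, -2, -5, 0, 0, 0.24, 0],
    [8, -4, -5, 0, 0, 0.39, 0],
    [12.5, -6.2, -5, 0, 0, 0.54, 0],
    [17.2, -8.4, -5, 0, 0, 0.69, 0]
  ]
}}

```text
clock: 19.2
position: [0.361, -0.2655, 0.1266]
tool_rot: [3.141, -0.0, 1.162]
force: [1.1, -0.0, 0.3]
grip_width: 0.0427
finger_force: 0.0
```

{"fn": "play_rows", "kwargs": {
  "motion": [
    [0, 0, 0, 0, 0, 0, 0],
    [0, 0, 0, 0, 0, 0, 0],
    [0, 0, 0, 0, 0, 0, 0],
    [0, 0, 0, 0, 0, 0, 0],
    [0, 0, 0, 0, 0, 0, 0]
  ]
}}

```text
clock: 19.7
position: [0.3627, -0.2672, 0.1263]
tool_rot: [3.141, 0.0, 1.169]
force: [-0.3, -0.1, -0.3]
grip_width: 0.0427
finger_force: 0.0
```

Run:
```python
from h import *
go(362.3,-266.7,13,66.7)
i=look("w12");measure(i)
P=cloud(i,i["d"]);X=P[(abs(P[...,2]-.044)<.004)&(np.hypot(P[...,0]-.385,P[...,1]+.28)<.06)]*1000
h=cv2.convexHull(X[:,:2].astype(np.float32));print(cv2.approxPolyDP(h,4,True).reshape(-1,2))
```

```text
t 19.7 at [ 362.7 -267.2  126.3] [1.7999e+02 2.0000e-02 6.6950e+01] w 0.0427 F [-0.3 -0.1 -0.3]  GO [ 0.04 -0.06 11.33] [0.    0.    0.004]
blue [498.  12.] 30 rect [array([ 536.9, -192.7]), array([17.2,  0.7]), np.float64(77.3)] mean [ 536.8 -192.1    4. ] z 0.0008
blue [529.   1.] 48 rect [array([ 560.3, -194.5]), array([ 1.9, 13.2]), np.float64(66.9)] mean [ 559.1 -193.7    4. ] z 0.0038
blue [465. 217.] 166 rect [array([ 471.6, -342.2]), array([73.6,  2.2]), np.float64(16.5)] mean [ 472.2 -342.     4. ] z 0.0014
blue [483. 265.] 897 rect [array([ 491.2, -407.7]), array([ 53.1, 101.9]), np.float64(16.4)] mean [ 475.7 -398.2    4. ] z 0.0035
blue [526. 301.] 64 rect [array([ 505.9, -454.8]), array([24.3,  3. ]), np.float64(16.3)] mean [ 506.1 -454.7    4. ] z 0.0033
blue [584. 393.] 224 rect [array([ 541.2, -606.2]), array([14.9, 34. ]), np.float64(22.7)] mean [ 541.3 -604.7    4. ] z 0.0074
top [341. 219.] 1660 rect [array([ 386.2, -277.8]), array([61.2, 59.6]), np.float64(66.8)] mean [ 372.3 -284.5   42.8] z 0.0433
top [188. 271.] 1620 rect [array([ 251.5, -274. ]), array([61.1, 54. ]), np.float64(71.6)] mean [ 238.6 -278.2   42.1] z 0.043
top [540. 280.] 754 rect [array([ 504.5, -401.4]), array([ 4.4, 91.3]), np.float64(16.5)] mean [ 502.9 -397.6   45.2] z 0.0469
top [505. 300.] 533 rect [array([ 474.1, -411. ]), array([ 4.1, 91.3]), np.float64(16.5)] mean [ 472.2 -405.3   46.2] z 0.0471
top [365. 318.] 135 rect [array([ 355.4, -384.1]), array([22.1,  6.7]), np.float64(79.7)] mean [ 356.8 -380.    42. ] z 0.0429
top [368. 360.] 31 rect [array([ 341.1, -429.2]), array([10.5,  2.1]), np.float64(4.1)] mean [ 342.1 -428.9   37.6] z 0.0374
top [208. 395.] 167 rect [array([ 184.9, -407.2]), array([ 4.4, 19. ]), np.float64(61.6)] mean [ 184.5 -406.8   40.5] z 0.0407
[[ 401.77472 -317.03915]
 [ 404.66693 -309.55432]
 [ 377.66974 -240.85616]
 [ 370.71085 -238.40071]
 [ 347.47644 -292.56873]]
```

View pics/w12.png

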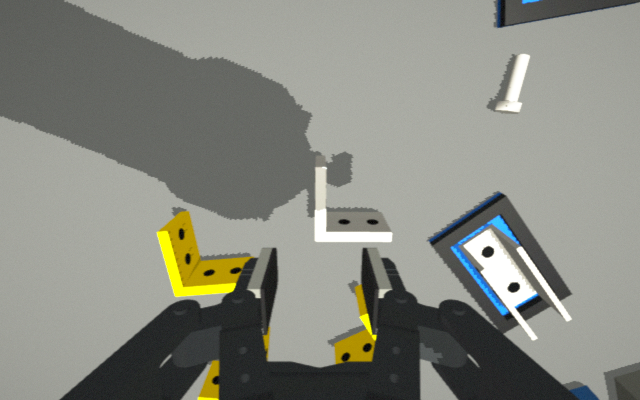

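Close view: the bare-steel angle is at (345,215), corner at (318,235). Its y leg lies centred under the fingers, and the yellow piece on the left stays clear. I'll descend and grip.

{"fn": "play_rows", "kwargs": {
  "motion": [
    [0, 0, 4, 0, 0, 0, 0],
    [0, 0, 8, 0, 0, 0, 0],
    [0, 0, 10.5, 0, 0, 0, 0],
    [0, 0, 11.3, 0, 0, 0, 0],
    [0, 0, 11.3, 0, 0, 0, 0]
  ]
}}

```text
clock: 20.25
position: [0.3619, -0.2668, 0.0129]
tool_rot: [-3.14, -0.0, 1.168]
force: [1.5, 0.2, 1.2]
grip_width: 0.0429
finger_force: 0.0
```

{"fn": "play_rows", "kwargs": {
  "motion": [
    [0, 0, 0, 0, 0, 0, -1],
    [0, 0, 0, 0, 0, 0, -1],
    [0, 0, 0, 0, 0, 0, -1],
    [0, 0, 0, 0, 0, 0, -1],
    [0, 0, 0, 0, 0, 0, -1]
  ],
  "squeeze": 90
}}

```text
clock: 20.75
position: [0.3633, -0.267, 0.0147]
tool_rot: [3.139, 0.0, 1.169]
force: [-0.7, 0.7, 13.7]
grip_width: 0.0067
finger_force: 88.2
```

{"fn": "play_rows", "kwargs": {
  "motion": [
    [0, 0, 0, 0, 0, 0, -1],
    [0, 0, 0, 0, 0, 0, -1],
    [0, 0, -0.5, 0, 0, 0, -1],
    [0, 0, -4, 0, 0, 0, -1],
    [0, 0, -9, 0, 0, 0, -1]
  ]
}}

```text
clock: 21.25
position: [0.3613, -0.266, 0.1038]
tool_rot: [-3.138, -0.0, 1.168]
force: [1.6, -0.2, -1.5]
grip_width: 0.0065
finger_force: 88.6
```

Run:
```python
from h import *
R=Ro.from_euler("z",-13.6,degrees=True).apply([-26,0,0])
g=np.array([597.5,-167])+R[:2];print(g)
go(g[0],g[1],105,76.4)
```

```text
[ 572.22901398 -160.88630506]
t 21.25 at [ 361.3 -266.   103.8] [-1.798e+02 -2.000e-02  6.695e+01] w 0.0065 F [ 1.6 -0.2 -1.5]  GO [17.93 15.3  -0.17] [-0.003 -0.001 -0.165]
```

{"fn": "play_rows", "kwargs": {
  "motion": [
    [3, 2.6, -0.5, 0, 0, -0.05, -1],
    [6.5, 5.6, -0.5, 0, 0, -0.1, -1],
    [10, 8.6, -0.5, 0, 0, -0.16, -1],
    [13, 11.2, -0.5, 0, 0, -0.16, -1],
    [15, 12.8, -0.5, 0, 0, -0.16, -1]
  ]
}}

```text
clock: 21.75
position: [0.5414, -0.1764, 0.1092]
tool_rot: [3.14, -0.001, 1.331]
force: [-0.6, -0.6, -4.4]
grip_width: 0.0065
finger_force: 88.6
```

{"fn": "play_rows", "kwargs": {
  "motion": [
    [0, 0, 0, 0, 0, 0, -1],
    [0, 0, 0, 0, 0, 0, -1],
    [0, 0, 0, 0, 0, 0, -1],
    [0, 0, 0, 0, 0, 0, -1],
    [0, 0, 0, 0, 0, 0, -1]
  ]
}}

```text
clock: 22.25
position: [0.5384, -0.1791, 0.1087]
tool_rot: [3.142, 0.0, 1.328]
force: [-0.1, -0.4, -2.8]
grip_width: 0.0066
finger_force: 88.6
```

Run:
```python
from h import *
go(572.2,-160.9,105,76.4)
i=look("w13")
m=blue(i["p"]);k,l,st,c=cv2.connectedComponentsWithStats(m)
for j in range(1,k):
    if st[j,4]<60: continue
    v,u=np.where(l==j);X=rays(i,np.c_[u,v],.004)*1000
    h=cv2.convexHull(X[:,:2].astype(np.float32));print(c[j].round(),st[j,4],cv2.approxPolyDP(h,3,True).reshape(-1,2).round(1).tolist())
```

```text
t 22.25 at [ 538.4 -179.1  108.7] [180.     0.    76.08] w 0.0066 F [-0.1 -0.4 -2.8]  GO [2.58 2.84 0.37] [ 0.     0.    -0.006]
[370. 148.] 127 [[590.7000122070312, -125.5999984741211], [579.2999877929688, -176.60000610351562]]
[349. 171.] 640 [[572.2999877929688, -150.3000030517578], [561.7999877929688, -150.1999969482422], [553.7000122070312, -179.0], [571.2000122070312, -175.39999389648438], [575.0, -160.89999389648438]]
[391. 202.] 336 [[629.0, -189.8000030517578], [600.5, -182.6999969482422], [551.5, -188.39999389648438], [551.4000244140625, -193.0], [622.9000244140625, -210.6999969482422]]
```

View pics/w13.png

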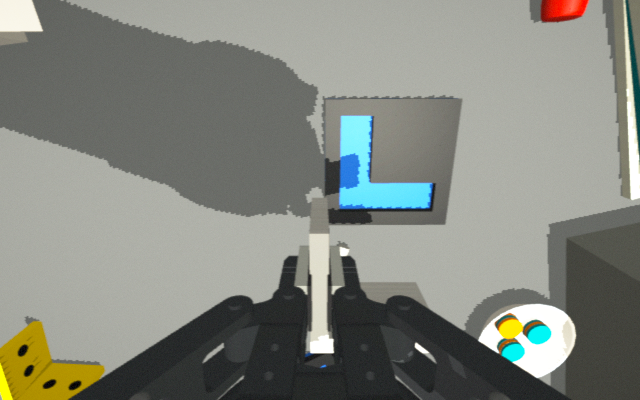

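The view shows the L pocket fully: corner (340,209), ends (356,115) and (435,197). The angle is held at (319,230). I'll measure the pocket with a wider blue mask.

Run:
```python
from h import *
i=load("w13");h=cv2.cvtColor(i["p"],cv2.COLOR_RGB2HSV);m=cv2.inRange(h,(92,90,60),(125,255,255));m[:90]=0;m[225:]=0;m[:,:330]=0;m[:,450:]=0
v,u=np.where(m>0);X=rays(i,np.c_[u,v],.004)*1000
q=cv2.minAreaRect(X[:,:2].astype(np.float32));print(len(X),q,cv2.boxPoints(q).round(1).tolist())
hh=cv2.convexHull(X[:,:2].astype(np.float32));print(cv2.approxPolyDP(hh,4,True).reshape(-1,2).round(1).tolist())
P=cloud(i,i["d"]) # held part: top edges
k=(P[...,2]>.115)&(P[...,2]<.15)&(i["d"]>0)
Y=P[k]*1000;print(len(Y),cv2.minAreaRect(Y[:,:2].astype(np.float32)),np.percentile(Y[:,2],[2,50,98]))
```

```text
4556 ((595.94873046875, -165.94406127929688), (75.7251205444336, 77.51266479492188), 76.05763244628906) [[549.2000122070312, -193.39999389648438], [624.4000244140625, -212.0], [642.7000122070312, -138.5], [567.5, -119.9000015258789]]
[[623.7000122070312, -210.89999389648438], [629.5999755859375, -190.8000030517578], [591.5, -125.80000305175781], [568.5999755859375, -120.0999984741211], [551.2000122070312, -193.8000030517578]]
5181 ((545.102783203125, -192.82833862304688), (48.11248779296875, 80.18296813964844), 30.962881088256836) [116.90955889 137.17019041 148.99467813]
```

```bash
python3 -c "
from h import *
go(571.2,-159.4,18,76)"
```

```text
t 22.3 at [ 538.6 -179.   108.6] [180.    -0.    76.09] w 0.0063 F [-0.2 -0.1 -2.6]  GO [2.69 2.7  9.06] [ 0.    -0.     0.002]
```

{"fn": "play_rows", "kwargs": {
  "motion": [
    [1.5, 1.5, 0, 0, 0, 0, -1],
    [2.7, 2.7, 0, 0, 0, 0, -1],
    [2.7, 2.7, 1, 0, 0, 0, -1],
    [2.7, 2.7, 3, 0, 0, 0, -1],
    [2.7, 2.7, 4, 0, 0, 0, -1]
  ]
}}

```text
clock: 22.8
position: [0.5705, -0.159, 0.0669]
tool_rot: [-3.14, 0.0, 1.328]
force: [-0.4, 0.2, -2.8]
grip_width: 0.0068
finger_force: 88.5
```

{"fn": "play_rows", "kwargs": {
  "motion": [
    [0, 0, 2, 0, 0, 0, -1],
    [0, 0, 3.5, 0, 0, 0, -1],
    [0, 0, 4.4, 0, 0, 0, -1],
    [0, 0, 4.8, 0, 0, 0, -1],
    [0, 0, 5, 0, 0, 0, -1]
  ]
}}

```text
clock: 23.3
position: [0.5714, -0.1591, 0.0187]
tool_rot: [-3.141, -0.0, 1.328]
force: [-11.5, 4.0, 34.6]
grip_width: 0.0065
finger_force: 94.2
```

```bash
python3 -c "
from h import *
go(571.2,-159.4,18,76)"
```

```text
t 23.3 at [ 571.4 -159.1   18.7] [-1.7998e+02 -1.0000e-02  7.6120e+01] w 0.0065 F [-11.5   4.   34.6]  GO [-0.04 -0.01  0.07] [-0.    -0.     0.002]
```

{"fn": "play_rows", "kwargs": {
  "motion": [
    [0, 0, 0, 0, 0, 0, -1],
    [0, 0, -0.03, 0, 0, 0, -1],
    [0, 0, -0.03, 0, 0, 0, -1],
    [0, 0, -0.03, 0, 0, 0, -1],
    [0, 0, -0.03, 0, 0, 0, -1]
  ]
}}

```text
clock: 23.8
position: [0.5717, -0.1589, 0.0188]
tool_rot: [3.141, 0.0, 1.329]
force: [-0.0, -0.3, -2.1]
grip_width: 0.0065
finger_force: 89.0
```

{"fn": "play_rows", "kwargs": {
  "motion": [
    [0, 0, 0, 0, 0, 0, 0],
    [0, 0, 0, 0, 0, 0, 0],
    [0, 0, 0, 0, 0, 0, 0],
    [0, 0, -2, 0, 0, 0, 0],
    [0, 0, -5, 0, 0, 0, 0]
  ]
}}

```text
clock: 24.3
position: [0.5706, -0.1588, 0.0681]
tool_rot: [-3.139, 0.0, 1.329]
force: [0.2, 0.1, 1.7]
grip_width: 0.0424
finger_force: 0.0
```

{"fn": "play_rows", "kwargs": {
  "motion": [
    [-0.5, -0.5, -5, 0, 0, 0, 0],
    [-2, -1, -9, 0, 0, 0, 0],
    [-5, -2, -12, 0, 0, 0, 0],
    [-5, -2, -12, 0, 0, 0, 0],
    [-5, -2, -12, 0, 0, 0, 0]
  ]
}}

```text
clock: 24.8
position: [0.5402, -0.2031, 0.1894]
tool_rot: [3.14, -0.0, 1.328]
force: [-0.7, 0.9, -0.6]
grip_width: 0.0428
finger_force: 0.0
```

{"fn": "play_rows", "kwargs": {
  "motion": [
    [0, 0, 0, 0, 0, 0, 0],
    [0, 0, 0, 0, 0, 0, 0],
    [0, 0, 0, 0, 0, 0, 0],
    [0, 0, 0, 0, 0, 0, 0],
    [0, 0, 0, 0, 0, 0, 0]
  ]
}}

```text
clock: 25.3
position: [0.5402, -0.2025, 0.1885]
tool_rot: [-3.141, 0.0, 1.329]
force: [0.5, 0.8, 0.4]
grip_width: 0.0427
finger_force: 0.0
```

Run:
```python
from h import *
from workcell import viewer
go(572,-160,200,76)
i=look("w14");P=cloud(i,i["d"])
X=P[(P[...,2]>.042)&(P[...,2]<.053)&(np.hypot(P[...,0]-.596,P[...,1]+.166)<.06)]*1000
print(len(X),cv2.minAreaRect(X[:,:2].astype(np.float32)),np.percentile(X[:,2],[5,50,95]))
p,d=viewer.grab_frame("side")
C=cv2.resize(p[115:345,250:530],(730,600),interpolation=cv2.INTER_CUBIC);cv2.imwrite("pics/final.png",C[:,:,::-1])
```

```text
t 25.3 at [ 540.2 -202.5  188.5] [-1.7998e+02  1.0000e-02  7.6150e+01] w 0.0427 F [0.5 0.8 0.4]  GO [ 4.89  2.07 -1.15] [-0.     0.     0.003]
1223 ((595.4255981445312, -165.17845153808594), (59.59734344482422, 60.05524444580078), 76.19759368896484) [44.38734136 47.38689725 48.65143643]
```

View pics/final.png

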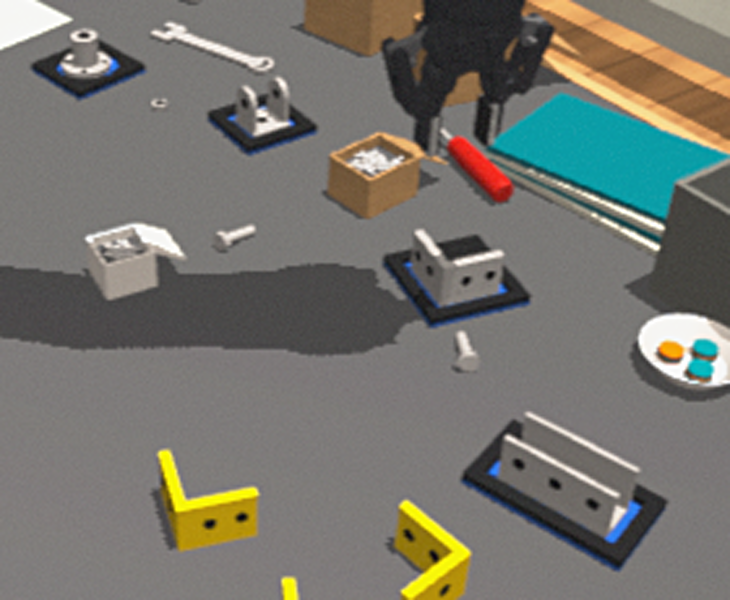

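All four parts sit flat in their pockets: flange (85,55), clevis (262,110), angle (455,265), channel (565,475). The screw box at (370,170) is untouched and the gripper is clear. Handing in.

```bash
python3 -c "
from workcell import bot
print(bot.job_done())"
```

```text
the job is handed in; nothing more can be done
None
```

I placed all four parts in their matching inserts, each within about 2 mm of centre and on the pocket floor. The screw box was left untouched, and I handed the job in at about 25 s; the hand-in returned no verdict.

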